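Switch the ball sorter to its other tray

ROBOT

A 6-joint arm with a two-finger parallel gripper is mounted at the origin on the work surface. World frame = base frame: x ahead of the robot, y to its left, z up, the work surface at z = 0. Lengths are in m, angles in rad, forces in N, time in s.
With the tool pointing down it reaches from about 0.375 to 0.9 m from the base axis. Payload 3.1 kg.
Tool frame: the origin (TCP) lies on the centre line of the jaws, within the pads' length; the fingertips stand 19 mm ahead of it and the grasp point (between the pads) is the TCP; z points along the fingers, y is the line along which they close (so a half turn about z gives the same grasp; the last joint's range is limited). The gripper opens to 85 mm and grips with 20 to 120 N. Pads are 22 mm wide; open, the fingers measure 114 mm over their backs; the gripper's body (76 mm by 85 mm) begins 54 mm behind the grasp point. The pads swing forward as they close: fully open they stand 13 mm farther back than shut.
Start: joints at [1.069, 0.527, 1.433, -0, 1.181, -0.178], TCP at [0.199, 0.593, 0.25] pointing down, gripper open.
Joint ranges: [-3.08, 3.08], [-0.75, 2.2], [0.22, 2.44], [-1.43, 4.57], [0, 2.65], [-2.85, 2.85]. Speed limits (rad/s): [2.79, 2.79, 3.14, 3.14, 3.14, 3.14].

INTERFACE

Orientations are given as a unit quaternion [x, y, z, w].
In Python, from station import manip gives the robot as it stands.
- The arm moves only by the tool servo_tool, never from a script. Its argument "rows" is a list that holds one entry, the list of rows, each a list of 7 numbers: the turn, a rotation vector about the tool's x, y, z in degrees, then the shift along the tool's x, y, z in m, then the gripper command: -1 is shut, 1 is fully open, values between are in proportion. In form: [[[wx, wy, wz, tx, ty, tz, jaw], ...]]. A call has 1 to 8 rows; each row shifts and turns the commanded pose from where the row before left it, along the tool's axes as they then stand; what a row does not reach is not made up. A row lasts 1/12 s, in which the tool goes at most 41.7 mm and 7.16 degrees, less where a joint would pass 70% of its speed; a pose out of reach is approached as far as the arm can. A call is refused whole if a number of a shift passes 0.0417 or a number of a turn 7.16, either way. A call with a gripper value outside its range is refused whole. The fingers move at their own pace and stop on an object; "squeeze" is the grip in N (left out, the last holds). Time passes only in rows, so rows that do not move let the fingers close. It gives the time, the measured TCP pose, the force, the opening and the grip force at its end, in the units of the state.
- manip.sense(): the state, without advancing time (a new reading comes with each control period).
- manip.snapshot(name): name is "scene" or "top"; returns the picture (420x560x3 uint8, blue, green, red); there is no depth.
- manip.camera_info(name): a dict with "K" (3x3 intrinsics, pixels), "camera_from_world" (4x4, takes a point from world to camera coordinates). Camera axes: x right, y down, z forward; pixel columns grow to the right and rows downward; lengths in m; the calibration is good to about 2 mm. A picture is of the moment at which its call begins. camera_info takes no time and is no camera call.
- manip.sign_off(): hands the job in; it is judged then, once.
The state is a dict: "t": time; "q": joint angles; "qd": joint speeds; "tau": joint torques, N m; "tcp_pos": TCP position; "tool_rot": TCP orientation; "force": force on the tool from outside, world axes, zero at the start; "ft_torque": the same for the moment, N m; "finger_gap": opening from 0.0 (shut) to 1.0 (fully open); "gripper_force": force on a finger pad.
Only numpy, scipy, OpenCV 4.12 (cv2) and the standard library are available. Lean on these libraries where they do the work, as an engineer would, in place of code of your own. Each camera call takes 0.05 s, during which the arm holds its last target. There are 200 camera calls.

TASK

The ball sorter's seesaw gate is tipped to the side that has had its share. With your fingertips, press the raised end of the seesaw down so that it rocks over its pivot and stays tipped the other way; after that, push the tab of the stop slide towards the robot's left, fully open, so that all three steel balls run down the newly chosen chute into its tray. Only press and push: do not touch or lift the balls, leave everything standing around the sorter where it is, and wait until the balls are in the tray.

Things in the scene. Friction and masses are not known exactly. Their poses are not given: they have to be found in the camera images.
- sorter: The ball sorter, a bench fixture that does not move (its place and yaw vary). Origin on the bench under the seesaw's middle; +x away from the robot along the feed chute, +y left, z up. In this frame (mm): the seesaw is an aluminium trough along y, 200 long, 42 wide, pivoted about x at (0, 0, 130); fixed side chutes (98 to 196 either side, |x| < 28, tops below 130) lead down to the trays.
- tray_left (a point): Middle of the left tray's floor, 245 mm left of the sorter's origin. White open tray 120 x 120 mm, walls 50 mm tall, the outer wall 75.
- tray_right (a point): Middle of the right tray's floor, 245 mm right of the sorter's origin; the same size.
- feed (a point): Low end of the feed chute's floor, at (14, 0, 140) mm in the sorter frame. The channel is 38 mm wide and runs from here 195 mm along +x, its floor rising 40 mm, walls 20 mm above the floor. Three steel balls wait in it behind the stop slide. Once it opens they roll one by one onto the seesaw's middle and off its low end, all within about 3 s.
- seesaw (a joint): Tilt about the sorter's x axis, rad: +0.25 = left (+y) end up, balls would go to the right tray; -0.25 = right end up, balls go left. These are its stops. Top-heavy (a steel weight 28 mm across stands over the pivot, up to 178 mm above the bench), so it starts fully tipped to one side or the other and falls over by itself once pushed past level. Under 1 N on a press pad moves it.
- pad_left (a point): Middle of the top of the seesaw's left press pad, an aluminium plate 42 (x) x 40 (y) x 5 mm on the robot's side of the trough, 41 mm to -x and 80 mm left of the pivot. Height about 152 mm when up, 113 mm when down; open space below it.
- pad_right (a point): The same on the right: 41 mm to -x and 80 mm right of the pivot.
- stop (a joint): Stop slide, m: 0 = closed (its steel plate stands across the feed chute), 0.045 = fully open, at its end stop. It slides along the sorter's +y (to the robot's left), takes about 1.5 N plus slight damping, and stays where it is left.
- tab (a point): Middle of the outer (right, -y) face of the stop slide's upright push tab, a steel plate 36 (x) x 6 (y) x 44 mm tall (22 mm above and below this point) right of the feed chute, at (63, -76, 169) mm in the sorter frame when shut. Pushing this face towards +y opens the slide. Nothing near it on the right is taller than 145 mm.
- ball1_center (a point): Centre of steel grinding ball 1, 25 mm across, 64 g (ball 1 is next to the stop). Not to be touched.
- ball2_center (a point): Centre of steel grinding ball 2, 25 mm across, 64 g (ball 1 is next to the stop). Not to be touched.
- ball3_center (a point): Centre of steel grinding ball 3, 25 mm across, 64 g (ball 1 is next to the stop). Not to be touched.
- bottle: Bystander, loose on the bench: glass reagent bottle with an orange cap, 70 mm across, 140 mm tall; origin under its middle. Leave alone.
- tipbox: Bystander, loose on the bench: yellow pipette-tip box with a clear lid, 79 x 114 x 57 mm tall; origin under its middle. Leave alone.
- caster: Bystander, loose on the bench: green U-shaped gel-casting bracket, 66 x 130 x 35 mm tall; origin under its long bar, the two short arms reaching 60 mm along its +x. Leave alone.
- pipette: Bystander, loose on the bench: grey and white pipette lying down, about 225 x 26 x 24 mm; origin under its grip, the shaft reaching 150 mm along its +x. Leave alone.
- rack: Bystander, loose on the bench: low blue block with six tube holes, 70 x 100 x 30 mm tall; origin under its middle. Leave alone.
- dishes: Bystander, loose on the bench: stack of three round dishes, 86 mm across, 38 mm tall; origin under its middle. Leave alone.
- beaker: Bystander, loose on the bench: empty glass beaker, 66 mm across, 85 mm tall; origin under its middle. Leave alone.

How it is judged:
On the way, in this order (a step that is already met when the one before it is completed fails the run):
1. the seesaw has been rocked over to its other side, with the stop still shut (distance of pad_left from where it was at the start of the episode above 0.033 m and (value of joint seesaw above 0.2 rad or value of joint seesaw below -0.2 rad) and value of joint stop below 0.01 m), for 0.2 s.
2. the stop slide is pushed open (value of joint stop above 0.038 m), for 0.1 s.
At the end, for the whole second after the job is handed in: The seesaw rests tipped the other way than at the start (more than 0.2 rad), the stop slide is open (more than 38 of 45 mm), and all three balls lie in the tray on the seesaw's lowered side (distance of pad_left from where it was at the start of the episode above 0.033 m and (value of joint seesaw above 0.2 rad or value of joint seesaw below -0.2 rad) and value of joint stop above 0.038 m and ((value of joint seesaw below -0.2 rad and y of ball1_center in the frame of sorter between 0.185 and 0.305 m and x of ball1_center in the frame of sorter between -0.06 and 0.06 m and z of each of ball1_center, ball2_center, ball3_center in the frame of sorter below 0.045 m and y of ball2_center in the frame of sorter between 0.185 and 0.305 m and x of ball2_center in the frame of sorter between -0.06 and 0.06 m and y of ball3_center in the frame of sorter between 0.185 and 0.305 m and x of ball3_center in the frame of sorter between -0.06 and 0.06 m) or (value of joint seesaw above 0.2 rad and y of ball1_center in the frame of sorter between -0.305 and -0.185 m and x of ball1_center in the frame of sorter between -0.06 and 0.06 m and z of each of ball1_center, ball2_center, ball3_center in the frame of sorter below 0.045 m and y of ball2_center in the frame of sorter between -0.305 and -0.185 m and x of ball2_center in the frame of sorter between -0.06 and 0.06 m and y of ball3_center in the frame of sorter between -0.305 and -0.185 m and x of ball3_center in the frame of sorter between -0.06 and 0.06 m))); the robot touches nothing.
It fails at once if ball 1 is touched by the robot or lifted (contact force between any of the arm, the fingers and ball1 above 0.3 N or z of ball1_center in the frame of sorter above 0.22 m).
It fails at once if ball 2 is touched by the robot or lifted (contact force between any of the arm, the fingers and ball2 above 0.3 N or z of ball2_center in the frame of sorter above 0.22 m).
It fails at once if ball 3 is touched by the robot or lifted (contact force between any of the arm, the fingers and ball3 above 0.3 N or z of ball3_center in the frame of sorter above 0.22 m).
It fails at once if a bystander is shifted by more than 20 mm (distance of any of bottle, tipbox, caster, pipette, rack, dishes, beaker from where it was at the start of the episode above 0.02 m).
It also fails if it takes over 43 s, if anything falls off the work surface, if the arm or the gripper's body presses on something with over 40 N, if the wrist force passes 120 N, or if a joint passes its speed limit or range.

## Working session

There is one attempt and no reset: what is moved stays moved. The work goes in short steps, Python scripts to look and compute and a tool call to move; the robot and the scene stay as the last step left them, time stands still between calls to the robot, and variables do not carry over. Pictures are saved under pics/ and viewed, at most 10 in all, crops included, and the job is handed in when it is done.

Besides the shell and the picture viewer there is one more tool, called after ">>>" by a JSON object that holds its "name" and its "arguments", one argument or row to a line. servo_tool: Moves the arm, as the interface text tells. Its arguments: {"type":"object","properties":{"rows":{"type":"array","items":{"type":"array","items":{"type":"array","items":{"type":"number"}}}},"squeeze":{"type":"number"}},"required":["rows"]}

```bash
mkdir -p pics; python3 - <<'E'
from station import manip
import cv2,numpy as np
for n in("scene","top"):
    cv2.imwrite(f"pics/{n}0.png",manip.snapshot(n)); c=manip.camera_info(n)
    print(n,np.round(c["K"],1).tolist(),np.round(c["camera_from_world"],3).tolist())
s=manip.sense();print(s["t"],s["tcp_pos"],s["tool_rot"],s["finger_gap"])
E
```

```text
scene [[389.2, 0.0, 279.3], [0.0, 389.2, 205.9], [0.0, 0.0, 1.0]] [[0.183, 0.983, 0.015, -0.076], [0.845, -0.149, -0.513, -0.431], [-0.503, 0.106, -0.858, 1.347], [0.0, 0.0, 0.0, 1.0]]
top [[408.9, 0.0, 273.8], [0.0, 408.9, 214.1], [0.0, 0.0, 1.0]] [[-0.004, -1.0, 0.027, -0.046], [-0.981, -0.001, -0.192, 0.567], [0.192, -0.028, -0.981, 0.866], [0.0, 0.0, 0.0, 1.0]]
0.1 [0.19851533 0.59197865 0.24941055] [ 1.61182614e-01  9.86924079e-01 -9.55326632e-04 -3.37193822e-04] 0.9984650826408513
```

View pics/scene0.png

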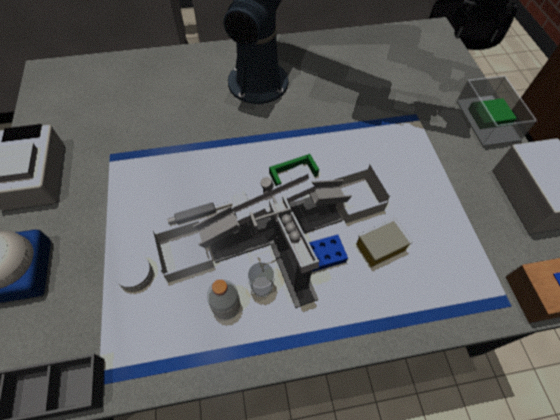

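View pics/top0.png

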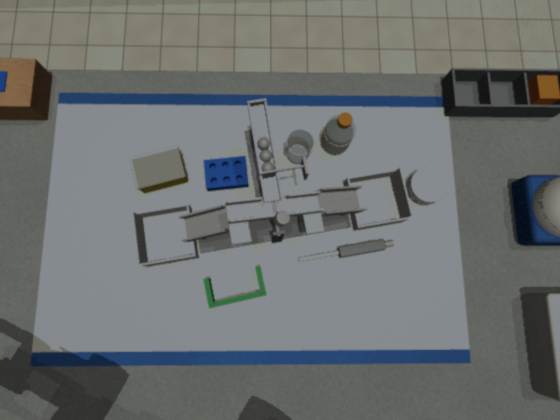

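The scene view shows the sorter yawed slightly. In the top view its trays are near (165,235) on the left and (377,203) on the right, the weight is near (282,217), and the feed runs up to (258,102). I'll zoom in for detail.

```bash
python3 - <<'E'
import cv2
t=cv2.imread("pics/top0.png");s=cv2.imread("pics/scene0.png")
cv2.imwrite("pics/topc.png",cv2.resize(t[90:280,130:410],None,fx=2.8,fy=2.8,interpolation=cv2.INTER_CUBIC))
cv2.imwrite("pics/scenec.png",cv2.resize(s[150:310,145:395],None,fx=3.2,fy=3.2,interpolation=cv2.INTER_CUBIC))
E
```

```text
(no output)
```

View pics/topc.png

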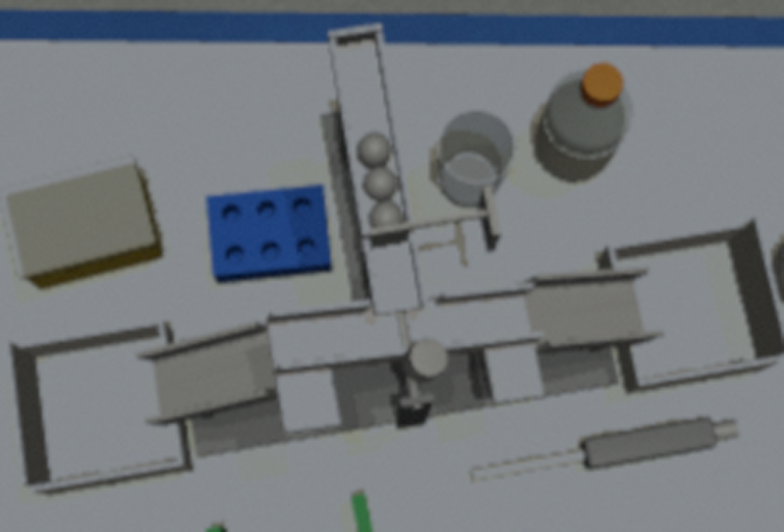

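View pics/scenec.png

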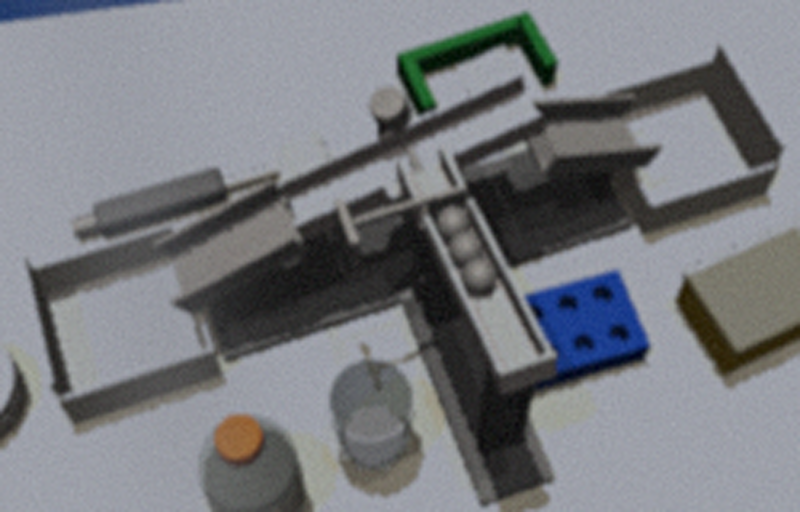

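The crops show the left (image-left) press pad at about (308,397) and raised, the right pad at (515,372) and lower, and the weight leaning right at (430,357). The tab is at (490,215). So I need to press the left pad. Next I'll fit the sorter pose from these points.

```bash
cat > h.py <<'E'
from station import manip
import numpy as np
from scipy.optimize import least_squares
C={n:manip.camera_info(n) for n in("scene","top")}
def proj(n,p):
    T=np.array(C[n]["camera_from_world"]);c=np.atleast_2d(p)@T[:3,:3].T+T[:3,3]
    u=c@np.array(C[n]["K"]).T;return u[:,:2]/u[:,2:]
def ray(n,uv,z):
    T=np.array(C[n]["camera_from_world"]);R=T[:3,:3];o=-R.T@T[:3,3]
    d=R.T@np.linalg.inv(C[n]["K"])@[*uv,1];return o+d*(z-o[2])/d[2]
def tw(P,s):
    x,y,a=P;s=np.atleast_2d(s);c,k=np.cos(a),np.sin(a)
    return np.c_[x+c*s[:,0]-k*s[:,1],y+k*s[:,0]+c*s[:,1],s[:,2]]
E
python3 - <<'E'
from h import *
sg=.25
def sw(x,y,z): # seesaw tilted point
    return [x,y*np.cos(sg)-z*np.sin(sg),130+y*np.sin(sg)+z*np.cos(sg)]
top=[("padL_o",sw(-62,100,2.5),(283,430)),("padL_i",sw(-62,60,2.5),(341,424)),
("padR_i",sw(-62,-60,2.5),(495,402)),("padR_o",sw(-62,-100,2.5),(544,395)),
("weight",sw(0,0,48),(430,357)),("feedend",[209,0,200],(356,34)),
("TL",[60,305,75],(12,346)),("TLn",[-60,305,75],(28,490)),("TR",[60,-305,75],(754,223)),("TRn",[-60,-305,75],(783,360)),
("tabtop",[63,-73,191],(491,203))]
sc=[("weight",sw(0,0,48),(388,103)),("TL",[60,305,75],(781,150)),("TLn",[-60,305,75],(718,48)),("TR",[60,-305,75],(70,400)),("TRn",[-60,-305,75],(30,262)),("tabtop",[63,-73,191],(345,205))]
S=np.array([p[1] for p in top+sc])/1000
uvt=np.array([p[2] for p in top])/2.8+[130,90]; uvs=np.array([p[2] for p in sc])/3.2+[145,150]
n=len(top)
def r(P):
    w=tw(P,S);return np.r_[proj("top",w[:n])-uvt,proj("scene",w[n:])-uvs].ravel()
f=least_squares(r,[.55,0,.15],loss="soft_l1",f_scale=1.5)
print(f.x)
for p,e in zip(top+sc,r(f.x).reshape(-1,2)):print(p[0],e.round(1))
for nm,p in [("padL",sw(-41,80,2.5)),("tab",[63,-76,169]),("bottle?",[63,-160,169]),("origin",[0,0,0])]:print(nm,tw(f.x,np.array(p)/1000).round(4))
print("bottle",ray("top",(345,120),.14),"beaker bottom/top",ray("top",np.array((478,140))/2.8+[130,90],.085))
for c in("top","scene"):
  T=np.array(C[c]["camera_from_world"]);print(c,-T[:3,:3].T@T[:3,3])
E
```

```text
[ 0.56293538 -0.04475079  0.17494284]
padL_o [0.8 1.2]
padL_i [-0.4  0.5]
padR_i [0.1 0.5]
padR_o [-0.   0.5]
weight [ -3.  -14.5]
feedend [-0.8 -1.2]
TL [-3.  -2.4]
TLn [-2.3  0.4]
TR [ 1.  -3.8]
TRn [ 3.3 -1.8]
tabtop [0.3 2.9]
weight [2.1 8.5]
TL [ 0.7 -1.6]
TLn [-0.6 -4. ]
TR [-7.8 -4.1]
TRn [-5.2 -3.9]
tabtop [-1.1  3.7]
padL [[0.5092 0.0238 0.1522]]
tab [[ 0.6382 -0.1086  0.169 ]]
bottle? [[ 0.6528 -0.1913  0.169 ]]
origin [[ 0.5629 -0.0448  0.    ]]
bottle [ 0.75643731 -0.19809559  0.14      ] beaker bottom/top [ 0.73186063 -0.1072799   0.085     ]
top [ 0.38980495 -0.02100169  0.95989048]
scene [ 1.05445987 -0.13270831  0.93530861]
```

The pads, feed end and tab fit well. The weight isn't over x=0, so I'm dropping it and the ambiguous tray corners, then refitting and working out the offsets.

```bash
python3 - <<'E'
from h import *
sg=.25
def sw(x,y,z): return [x,y*np.cos(sg)-z*np.sin(sg),130+y*np.sin(sg)+z*np.cos(sg)]
top=[(sw(-62,100,2.5),(283,430)),(sw(-62,60,2.5),(341,424)),(sw(-62,-60,2.5),(495,402)),(sw(-62,-100,2.5),(544,395)),
([209,0,200],(356,34)),([63,-73,191],(491,213)),([-60,305,75],(28,490))]
S=np.array([p[0] for p in top])/1000;uv=np.array([p[1] for p in top])/2.8+[130,90]
r=lambda P:(proj("top",tw(P,S))-uv).ravel()
P=least_squares(r,[.55,0,.15],loss="soft_l1").x
print(P,r(P).reshape(-1,2).round(1).tolist())
np.save("P.npy",P)
pad=tw(P,np.array(sw(-42,80,2.5))/1000)[0];print("pad",pad)
print("tab",tw(P,[.063,-.076,.169]))
s=manip.sense();d=pad-s["tcp_pos"];a=P[2]
q=s["tool_rot"];yy=2*np.arctan2(q[1],q[0]);
print("tool y angle deg",np.degrees(yy)-90,"want",90+np.degrees(a))
print("tool shift to over pad x,y:",-(np.cos(a)*d[0]+np.sin(a)*d[1]),-np.sin(a)*d[0]+np.cos(a)*d[1])
E
```

```text
[ 0.56345729 -0.04514671  0.17288704] [[0.9, 0.8], [-0.2, 0.2], [0.2, 0.3], [0.1, 0.3], [-0.4, -1.4], [0.6, -0.8], [-2.2, -0.1]]
pad [0.50885549 0.02337631 0.1522146 ]
tab [[ 0.63859216 -0.10917601  0.169     ]]
tool y angle deg 71.44889836320684 want 99.90569778581053
tool shift to over pad x,y: -0.20789868723356109 -0.6135126473890128
```

>>> {"name": "servo_tool", "arguments": {
  "rows": [
    [[0,0,-7.1,0,0,0,-1],[0,0,-7.1,0,0,0,-1],[0,0,-7.1,0,0,0,-1],[0,0,-7.1,0,0,0,-1],[0,0,0,-0.005,-0.015,0,-1],[0,0,0,-0.009,-0.028,0,-1],[0,0,0,-0.009,-0.028,0,-1],[0,0,0,-0.009,-0.028,0,-1]]
  ],
  "squeeze": 20
}}

```text
t: 0.77
tcp_pos: [0.2472, 0.4993, 0.2497]
tool_rot: [-0.086, 0.996, -0.0, -0.0]
force: [0.5, 0.1, -0.2]
finger_gap: -0.003
gripper_force: 0.0
```

>>> {"name": "servo_tool", "arguments": {
  "rows": [
    [[0,0,0,-0.01,-0.03,0,-1],[0,0,0,-0.01,-0.03,0,-1],[0,0,0,-0.01,-0.03,0,-1],[0,0,0,-0.01,-0.03,0,-1],[0,0,0,-0.01,-0.03,0,-1],[0,0,0,-0.01,-0.03,0,-1],[0,0,0,-0.01,-0.03,0,-1],[0,0,0,-0.01,-0.03,0,-1]]
  ]
}}

```text
t: 1.43
tcp_pos: [0.3673, 0.2762, 0.2501]
tool_rot: [-0.086, 0.996, -0.0, -0.0]
force: [0.8, -0.3, 0.4]
finger_gap: 0.0
gripper_force: 0.0
```

>>> {"name": "servo_tool", "arguments": {
  "rows": [
    [[0,0,0,-0.01,-0.03,0,-1],[0,0,0,-0.01,-0.03,0,-1],[0,0,0,-0.01,-0.03,0,-1],[0,0,0,-0.01,-0.03,0,-1],[0,0,0,-0.01,-0.03,0,-1],[0,0,0,-0.01,-0.03,0,-1],[0,0,0,-0.005,-0.015,0,-1],[0,0,0,0,0,0,-1]]
  ]
}}

```text
t: 2.1
tcp_pos: [0.4667, 0.0938, 0.2502]
tool_rot: [-0.084, 0.996, -0.001, 0.001]
force: [0.0, 0.2, 0.9]
finger_gap: 0.007
gripper_force: 0.0
```

```bash
cat >> h.py <<'E'
def where():
    P=np.load("P.npy");s=manip.sense();d=s["tcp_pos"]-[P[0],P[1],0];c,k=np.cos(P[2]),np.sin(P[2]);q=s["tool_rot"]
    print("t",round(s["t"],2),"sorter-frame tcp mm",(np.array([c*d[0]+k*d[1],c*d[1]-k*d[0],d[2]])*1000).round(1),"yerr deg",np.degrees(2*np.arctan2(q[1],q[0])-np.pi-P[2]).round(2),"quat",np.round(q,3),"F",np.round(s["force"],1),"gap",round(s["finger_gap"],3),"q6",s["q"][5].round(2))
E
python3 -c "from h import *;where()"
```

```text
t 2.1 sorter-frame tcp mm [-71.4 153.6 250.2] yerr deg -0.3 quat [-0.084  0.996 -0.001  0.001] F [0.  0.2 0.9] gap 0.007 q6 -1.77
```

>>> {"name": "servo_tool", "arguments": {
  "rows": [
    [[0,0,0,-0.01,-0.026,0,-1],[0,0,0,-0.01,-0.026,0,-1],[0,0,0,-0.009,-0.024,0,-1],[0,0,0,0,0,0.018,-1],[0,0,0,0,0,0.018,-1],[0,0,0,0,0,0.018,-1],[0,0,0,0,0,0.012,-1],[0,0,0,0,0,0,-1]]
  ]
}}

```text
t: 2.77
tcp_pos: [0.5035, 0.0279, 0.1818]
tool_rot: [-0.086, 0.996, 0.001, -0.003]
force: [-0.8, 0.2, -0.7]
finger_gap: -0.003
gripper_force: 0.0
```

```bash
python3 - <<'E'
from h import *
import cv2
where()
a=manip.snapshot("top")[130:270,180:390];b=manip.snapshot("scene")[150:290,195:405]
cv2.imwrite("pics/pre.png",np.hstack([cv2.resize(i,(400,267),interpolation=cv2.INTER_CUBIC) for i in(a,b)]))
E
```

```text
t 2.77 sorter-frame tcp mm [-46.5  82.3 181.8] yerr deg -0.03 quat [-0.086  0.996  0.001 -0.003] F [-0.8  0.2 -0.7] gap -0.003 q6 -1.91
```

View pics/pre.png

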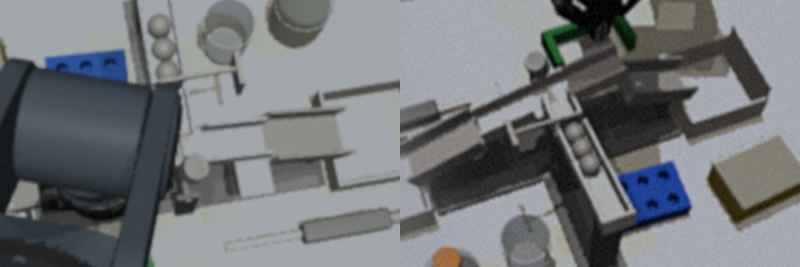

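The pictures show the arm over the left pad, with the seesaw weight, balls and slide still untouched. Pressing now.

>>> {"name": "servo_tool", "arguments": {
  "rows": [
    [[0,0,0,-0.003,-0.002,0.005,-1],[0,0,0,0,0,0.005,-1],[0,0,0,0,0,0.006,-1],[0,0,0,0,0,0.006,-1],[0,0,0,0,0,0.006,-1],[0,0,0,0,0,0.006,-1],[0,0,0,0,0,0.006,-1],[0,0,0,0,0,0.003,-1]]
  ]
}}

```text
t: 3.53
tcp_pos: [0.5088, 0.0253, 0.1402]
tool_rot: [-0.086, 0.996, 0.0, -0.001]
force: [-1.1, -0.6, 0.3]
finger_gap: -0.002
gripper_force: 0.0
```

>>> {"name": "servo_tool", "arguments": {
  "rows": [
    [[0,0,0,0,0,0,-1],[0,0,0,0,0,0,-1],[0,0,0,0,0,-0.02,-1],[0,0,0,0,0,-0.03,-1],[0,0,0,0,0,-0.03,-1],[0,0,0,0,0,-0.03,-1],[0,0,0,0,0,0,-1],[0,0,0,0,0,0,-1]]
  ]
}}

```text
t: 4.2
tcp_pos: [0.5106, 0.0251, 0.2535]
tool_rot: [-0.086, 0.996, -0.001, 0.003]
force: [0.2, 0.5, -0.4]
finger_gap: -0.001
gripper_force: 0.0
```

```bash
python3 - <<'E'
from h import *
import cv2
where()
a=manip.snapshot("top")[130:270,180:390];b=manip.snapshot("scene")[150:290,195:405]
cv2.imwrite("pics/post.png",np.hstack([cv2.resize(i,(400,267),interpolation=cv2.INTER_CUBIC) for i in(a,b)]))
E
```

```text
t 4.2 sorter-frame tcp mm [-40.   78.3 253.5] yerr deg -0.05 quat [-0.086  0.996 -0.001  0.003] F [ 0.2  0.5 -0.4] gap -0.001 q6 -1.91
```

View pics/post.png

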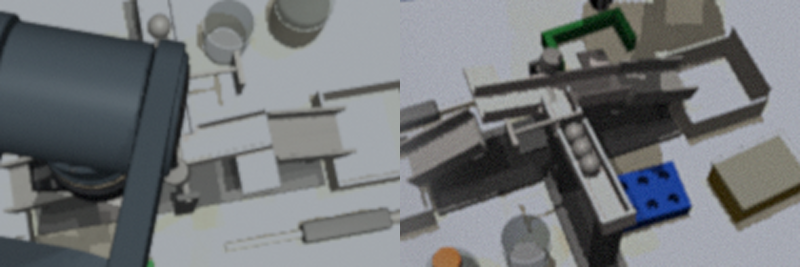

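The weight has moved to the left side and the seesaw's right end is now up, so it has rocked over. The stop is still shut with all three balls held. Moving to the right of the tab.

>>> {"name": "servo_tool", "arguments": {
  "rows": [
    [[0,0,0,-0.006,-0.012,0,-1],[0,0,0,-0.015,-0.027,0,-1],[0,0,0,-0.015,-0.027,0,-1],[0,0,0,-0.015,-0.027,0,-1],[0,0,0,-0.015,-0.027,0,-1],[0,0,0,-0.015,-0.027,0,-1],[0,0,0,-0.015,-0.027,0,-1],[0,0,0,-0.007,-0.012,0,-1]]
  ]
}}

```text
t: 4.97
tcp_pos: [0.6448, -0.145, 0.2491]
tool_rot: [-0.085, 0.996, -0.001, -0.0]
force: [0.1, -0.7, -0.3]
finger_gap: -0.005
gripper_force: 0.0
```

>>> {"name": "servo_tool", "arguments": {
  "rows": [
    [[0,0,0,0,0,0,-1],[0,0,0,0,0,0,-1]]
  ]
}}

```text
t: 5.13
tcp_pos: [0.6422, -0.1414, 0.249]
tool_rot: [-0.085, 0.996, 0.001, -0.002]
force: [-0.1, 0.4, 0.1]
finger_gap: 0.003
gripper_force: 0.0
```

```bash
python3 -c "from h import *;where()"
```

```text
t 5.13 sorter-frame tcp mm [  61.  -108.3  249. ] yerr deg -0.15 quat [-0.085  0.996  0.001 -0.002] F [-0.1  0.4  0.1] gap 0.003 q6 -2.13
```

Descending to TCP z ≈ 181, which puts the fingertips at 162 against a tab spanning 147–191.

>>> {"name": "servo_tool", "arguments": {
  "rows": [
    [[0,0,0,-0.001,0,0.01,-1],[0,0,0,0,0,0.016,-1],[0,0,0,0,0,0.016,-1],[0,0,0,0,0,0.016,-1],[0,0,0,0,0,0.01,-1],[0,0,0,0,0,0,-1],[0,0,0,0,0,0,-1]]
  ]
}}

```text
t: 5.72
tcp_pos: [0.643, -0.1392, 0.1825]
tool_rot: [-0.086, 0.996, 0.001, -0.001]
force: [0.0, -1.1, 0.9]
finger_gap: -0.001
gripper_force: 0.0
```

```bash
python3 - <<'E'
from h import *
import cv2
where()
a=manip.snapshot("top")[130:270,180:390];b=manip.snapshot("scene")[150:290,195:405]
cv2.imwrite("pics/tab.png",np.hstack([cv2.resize(i,(400,267),interpolation=cv2.INTER_CUBIC) for i in(a,b)]))
E
```

```text
t 5.72 sorter-frame tcp mm [  62.1 -106.4  182.5] yerr deg -0.01 quat [-0.086  0.996  0.001 -0.001] F [ 0.  -1.1  0.9] gap -0.001 q6 -2.13
```

View pics/tab.png

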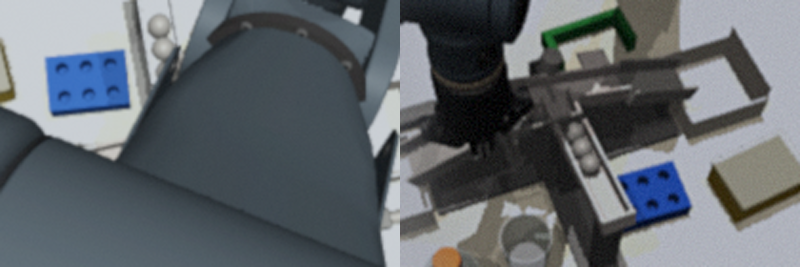

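The fingers are just right of the tab, with the slide still shut. Pushing left.

>>> {"name": "servo_tool", "arguments": {
  "rows": [
    [[0,0,0,0,0.007,0,-1],[0,0,0,0,0.007,0,-1],[0,0,0,0,0.007,0,-1],[0,0,0,0,0.007,0,-1],[0,0,0,0,0.007,0,-1],[0,0,0,0,0.007,0,-1],[0,0,0,0,0.007,0,-1],[0,0,0,0,0.005,0,-1]]
  ]
}}

```text
t: 6.48
tcp_pos: [0.6344, -0.086, 0.1835]
tool_rot: [-0.086, 0.996, -0.0, 0.0]
force: [0.2, -1.4, 0.7]
finger_gap: 0.001
gripper_force: 0.9
```

>>> {"name": "servo_tool", "arguments": {
  "rows": [
    [[0,0,0,0,0.003,0,-1],[0,0,0,0,0.002,0,-1],[0,0,0,0,0.001,0,-1],[0,0,0,0,0,0,-1]]
  ]
}}

```text
t: 6.82
tcp_pos: [0.6333, -0.0807, 0.1832]
tool_rot: [-0.086, 0.996, 0.0, -0.0]
force: [-0.7, -0.6, 0.5]
finger_gap: -0.001
gripper_force: 0.1
```

```bash
python3 -c "from h import *;where()"
```

```text
t 6.82 sorter-frame tcp mm [ 62.7 -47.1 183.2] yerr deg -0.06 quat [-0.086  0.996  0.    -0.   ] F [-0.7 -0.6  0.5] gap -0.001 q6 -2.04
```

>>> {"name": "servo_tool", "arguments": {
  "rows": [
    [[0,0,0,0,0.001,0,-1],[0,0,0,0,0.001,0,-1],[0,0,0,0,0.001,0,-1],[0,0,0,0,0,0,-1]]
  ]
}}

```text
t: 7.15
tcp_pos: [0.6328, -0.0781, 0.1831]
tool_rot: [-0.086, 0.996, 0.0, -0.0]
force: [0.2, -0.7, 0.1]
finger_gap: 0.002
gripper_force: 0.6
```

```bash
python3 - <<'E'
from h import *
import cv2
where()
a=manip.snapshot("top")[130:270,180:390];b=manip.snapshot("scene")[150:290,195:405]
cv2.imwrite("pics/push.png",np.hstack([cv2.resize(i,(400,267),interpolation=cv2.INTER_CUBIC) for i in(a,b)]))
E
```

```text
t 7.15 sorter-frame tcp mm [ 62.6 -44.4 183.1] yerr deg -0.06 quat [-0.086  0.996  0.    -0.   ] F [ 0.2 -0.7  0.1] gap 0.002 q6 -2.04
```

View pics/push.png

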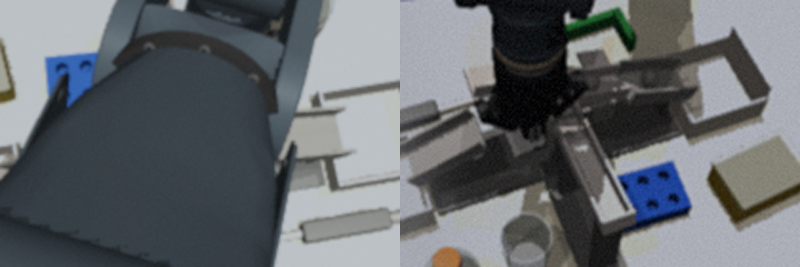

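The balls have left the chute, but I've felt no end stop yet, so I'll keep pushing gently.

>>> {"name": "servo_tool", "arguments": {
  "rows": [
    [[0,0,0,0,0.001,0,-1],[0,0,0,0,0.001,0,-1],[0,0,0,0,0.001,0,-1],[0,0,0,0,0,0,-1]]
  ]
}}

```text
t: 7.58
tcp_pos: [0.6325, -0.0762, 0.1832]
tool_rot: [-0.086, 0.996, -0.001, -0.0]
force: [1.0, -4.3, -1.5]
finger_gap: 0.0
gripper_force: 2.3
```

```bash
python3 -c "from h import *;where()"
```

```text
t 7.58 sorter-frame tcp mm [ 62.6 -42.4 183.2] yerr deg -0.03 quat [-0.086  0.996 -0.001 -0.   ] F [ 1.  -4.3 -1.5] gap 0.0 q6 -2.04
```

The force has risen to 4.3 N and motion has stopped, so this is the end stop. Backing off, going up, and waiting.

>>> {"name": "servo_tool", "arguments": {
  "rows": [
    [[0,0,0,0,-0.01,0,-1],[0,0,0,0,-0.02,0,-1],[0,0,0,0,-0.02,0,-1],[0,0,0,0,0,-0.02,-1],[0,0,0,0,0,-0.03,-1],[0,0,0,0,0,-0.03,-1],[0,0,0,0,0,-0.03,-1],[0,0,0,0,0,-0.03,-1]]
  ]
}}

```text
t: 8.25
tcp_pos: [0.6406, -0.1242, 0.3246]
tool_rot: [-0.086, 0.996, 0.001, -0.0]
force: [0.6, 0.3, 0.2]
finger_gap: 0.003
gripper_force: 0.0
```

>>> {"name": "servo_tool", "arguments": {
  "rows": [
    [[0,0,0,0.02,-0.02,0,-1],[0,0,0,0.03,-0.03,0,-1],[0,0,0,0.03,-0.03,0,-1],[0,0,0,0.03,-0.03,0,-1],[0,0,0,0.03,-0.03,0,-1],[0,0,0,0.02,-0.02,0,-1],[0,0,0,0,0,0,-1],[0,0,0,0,0,0,-1]]
  ]
}}

```text
t: 8.92
tcp_pos: [0.5115, -0.3081, 0.3233]
tool_rot: [-0.084, 0.996, 0.001, 0.0]
force: [-0.5, 1.2, -0.4]
finger_gap: -0.0
gripper_force: 0.0
```

>>> {"name": "servo_tool", "arguments": {
  "rows": [
    [[0,0,0,0,0,0,-1],[0,0,0,0,0,0,-1],[0,0,0,0,0,0,-1],[0,0,0,0,0,0,-1],[0,0,0,0,0,0,-1],[0,0,0,0,0,0,-1],[0,0,0,0,0,0,-1],[0,0,0,0,0,0,-1]]
  ]
}}

```text
t: 9.58
tcp_pos: [0.5126, -0.3067, 0.3233]
tool_rot: [-0.086, 0.996, 0.0, 0.0]
force: [-0.2, 0.1, 0.8]
finger_gap: 0.001
gripper_force: 0.0
```

>>> {"name": "servo_tool", "arguments": {
  "rows": [
    [[0,0,0,0,0,0,-1],[0,0,0,0,0,0,-1],[0,0,0,0,0,0,-1],[0,0,0,0,0,0,-1],[0,0,0,0,0,0,-1],[0,0,0,0,0,0,-1],[0,0,0,0,0,0,-1],[0,0,0,0,0,0,-1]]
  ]
}}

```text
t: 10.25
tcp_pos: [0.5124, -0.307, 0.3233]
tool_rot: [-0.086, 0.996, 0.0, -0.0]
force: [-0.0, 0.5, -0.1]
finger_gap: -0.002
gripper_force: 0.0
```

```bash
python3 - <<'E'
from h import *
import cv2
where()
a=manip.snapshot("top")[90:290,130:410];b=manip.snapshot("scene")[140:320,150:402]
cv2.imwrite("pics/end.png",np.hstack([cv2.resize(i,(400,286),interpolation=cv2.INTER_CUBIC) for i in(a,b)]))
E
```

```text
t 10.25 sorter-frame tcp mm [ -95.3 -249.1  323.3] yerr deg -0.06 quat [-0.086  0.996  0.    -0.   ] F [-0.   0.5 -0.1] gap -0.002 q6 -2.47
```

View pics/end.png

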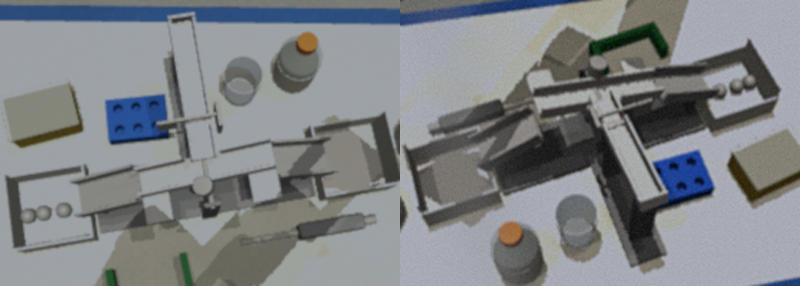

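All three balls lie in the left tray, at (28–65, 213) in the top crop. The seesaw is tipped left, and the tab has moved about 23 px, or roughly 44 mm, so the slide is fully open. The bystanders are in place and the arm is clear.

```bash
python3 -c "
from station import manip;print(manip.sign_off())"
```

```text
the job is handed in; nothing more can be done
None
```

I rocked the seesaw over to tip left and pushed the stop slide to its end stop. All three balls are in the left tray, the bystanders look unmoved in the last picture, and the job is handed in; no verdict came back.

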